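# Divert two lemons into the bowl

### The arm

A 7-joint arm with a two-finger parallel gripper is mounted at the origin on a cart in front of the work surface, level with it; the furniture and walls round the work are solid. World frame = base frame: x ahead of the robot, y to its left, z up, the work surface at z = 0. Lengths are in m, angles in rad, forces in N, time in s.
With the tool pointing down it reaches from about 0.35 to 0.9 m from the base axis. Payload 7.2 kg.
Tool frame: the origin (TCP) lies midway between the tips of the shut fingers; the grasp point (between the pads) lies 19 mm behind it; z points along the fingers, y is the direction in which the jaws open and shut (so a half turn about z gives the same grasp; the last joint's range is limited). The gripper opens to 88 mm and grips with 3 to 60 N. Pads are 20 mm wide; open, the fingers measure 115 mm over their backs; the gripper's body (75 mm by 178 mm) begins 61 mm behind the grasp point.
Start: joints at [-1.321, 0.411, -0.013, 1.596, 0.006, 1.134, -0.082], TCP at [0.195, 0.594, 0.223] pointing down, gripper open.
Joint ranges: [-2.95, 2.95], [-0.29, 1.99], [-1.47, 1.44], [0.14, 2.54], [-1.03, 4.17], [0.13, 1.85], [-2.86, 2.86]. Speed limits (rad/s): [2.39, 2.39, 3.01, 3.01, 3.14, 3.14, 3.14].

### API

Orientations are given as a rotation vector (axis times angle).
In Python, from rig import ctrl gives the robot as it stands. The module is installed in compiled form; this text tells all that it offers.
- The arm moves only by the tool play_rows, never from a script. Its arguments are lists of equal length, an entry for each row: "grip": the opening, from 0 (shut) to 1 (fully open); "delta_pos": the shift along the tool's x, y, z in m, a list of three; "angular": the turn, a rotation vector about the tool's x, y, z in rad, a list of three. In form: {"grip": [grip, ...], "delta_pos": [[tx, ty, tz], ...], "angular": [[ax, ay, az], ...]}. A call has 1 to 8 rows; each row shifts and turns the pose as measured when the row begins, along the tool's axes as they then stand; what a row does not reach is not made up. A row lasts 1/8 s, in which the tool goes at most 62.5 mm and 10.7 degrees, less where a joint would pass 70% of its speed; a pose out of reach is approached as far as the arm can. A call with a gripper value outside its range is refused whole. The fingers move at their own pace and stop on an object; the grip force is fixed at half the most. Time passes only in rows, so rows that do not move let the fingers close. It gives the time, the measured TCP pose, the force and the opening at its end, in the units of the state.
- ctrl.sense(): the state, without advancing time (a new reading comes with each control period).
- ctrl.read_camera(name): name is "scene" or "side" or "wrist"; returns a dict with "img" (480x640x3 uint8, blue, green, red), "z_map" (480x640 float32, m along the optical axis (not along the pixel's ray), 0 where there is no reading), "fx", "fy", "cx", "cy" (pixels), "k1" (the pictures are not rectified: a ray, as slopes to the right and down, at radius r is drawn at 1 + k1 r^2 times it, then the intrinsics apply), "world_to_cam" (4x4, takes a point from world to camera coordinates). Camera axes: x right, y down, z forward; pixel columns grow to the right and rows downward; lengths in m; the calibration is good to about 2 mm. A picture is of the moment at which its call begins.
- ctrl.hand_in(): hands the job in, once; it reports no verdict.
The state is a dict: "t": time; "qpos": joint angles; "qvel": joint speeds; "joint_torque": joint torques, N m; "eef_pos": TCP position; "tcp_rot": TCP orientation; "force": force on the tool from outside, world axes, zero at the start; "wrist_torque": the same for the moment, N m; "gripper_width": finger opening in m.
Only numpy, scipy, OpenCV 4.12 (cv2) and the standard library are available. Lean on these libraries where they do the work, as an engineer would, in place of code of your own. Each camera call takes 0.05 s, during which the arm holds its last target.

### The job

Push the chute's diverter flap fully over so that it leads to the exit with the round bowl, then tip the hopper so that both lemons roll down into the bowl, and let the hopper back down to rest. Do not touch the lemons, and leave the bowl, the box and the other things where they are.

Things in the scene. Friction and masses are not known exactly. Their poses are not given: they have to be found in the camera images.
- chute: Fixed, smooth light-wood sorting chute on the worktop. Origin: on the worktop, under the chute's middle; z up, +y downhill (roughly to the robot's right), +x the side nearer the robot. The bed slopes 23 degrees down along +y from y = -110 mm (bed 192 mm up) to the lip at y = +110 mm (bed 99 mm up). Side walls 56 mm high; clear width 134 mm at the head, 260 mm at the lip.
- divider_nose (a point): Nose of the chute's fixed V-shaped divider, on the bed (chute x = 0, y = +20 mm). From here to the lip the divider parts the chute into a near exit (x > 0) and a far exit (x < 0), each about 100 mm wide. The flap's pin stands here.
- flap (a joint): Diverter flap, rad, stops at -0.68 and +0.68. From its pin at the divider's nose it points uphill: 118 mm long, 44 mm high, 8 mm thick. 0: straight uphill. Positive: its uphill end is toward the near wall (chute +x), near exit shut, far exit open. Negative: toward the far wall, far exit shut, near exit open. Friction (about 1 N at its knob) holds it where left. It starts within 0.15 rad of 0.
- flap_knob (a point): Centre of the black ball (24 mm) on the flap's steel post (12 mm thick, about 40 mm of it clear above the flap), 80 mm from the pin's axis, about 259 mm above the worktop, standing free above the walls. Push it sideways: from 0 to 0.68 rad it goes 50 mm sideways (chute x), 17 mm downhill (+y) and 6 mm down.
- hopper (a joint): Tipping hopper at the chute's head, rad, 0 to 1.0: an open-fronted tray (inside 100 x 173 mm, walls 43 mm) on a cross pin. 0: at rest, tilted back 0.21 rad, which keeps the lemons in. It grows as the back end rises and the front tips toward the chute; floor level at 0.21; the lemons have rolled out by about 0.85. Weighs 350 g and falls back to 0 by itself when let go.
- hopper_hinge (a point): Point on the hopper's hinge axis (parallel to the chute's x) beside the lever: chute x = +98 mm, y = -116 mm, 195 mm above the worktop.
- hopper_knob (a point): Centre of the black ball (28 mm) on the hopper's lever, a steel rod 12 mm thick on the near side of the chute (x = +98 mm), fixed to the hopper, 85 mm from the hinge axis. At rest it leans about 32 degrees back, uphill (-y), its ball 267 mm above the worktop. Pushing it downhill (+y) tips the hopper: its lean grows one for one with the joint. About 2 to 7 N.
- near_exit (a point): Middle of the near exit's lip (chute x = +80 mm), on the bed. Above the work hang a wall cabinet (underside 0.61 m up, left of y = -0.03 m, from x = 0.69 m on) and, right of y = -0.05 m, the range hood (underside 0.67 m up, from x = 0.57 m on): keep the wrist clear of both.
- far_exit (a point): Middle of the far exit's lip (chute x = -80 mm), on the bed.
- bowl: Round white ceramic bowl, 152 mm across the rim, 66 mm tall, wall 5 mm, standing under one of the two exits (which one varies) on the wooden cover board, whose top is 24 mm above the worktop. Origin: centre of its underside.
- crate: Square light-wood open box, 150 x 150 x 66 mm, standing on the cover board under the other exit. Origin: centre of its underside.
- lemon_a: Lemon, 83 x 58 x 58 mm, lying in the back of the hopper. Origin: a point on its skin, 29 mm from its centre.
- lemon_b: Lemon, 75 x 58 x 59 mm, lying in front of the other one in the hopper. Origin: a point on its skin, 29 mm from its centre.
- lemon_a_center (a point): Centre of lemon_a.
- lemon_b_center (a point): Centre of lemon_b.
- jar_1: Bystander: spice jar, glass with a black lid, 44 mm across, 87 mm tall, on the right of the cover board. Origin: centre of its underside.
- jar_2: Bystander: a second spice jar of the same kind beside it. Origin: centre of its underside.
- shaker: Bystander: salt shaker with a grey top, 44 mm across, 90 mm tall, on the worktop behind the chute. Origin: centre of its underside.
- opener: Bystander: can opener with a black handle, 174 x 41 x 20 mm, lying on the cover board. Origin: centre of its underside.
Not all that is in view belongs to the job. Leave any red or turquoise look-alike of the lemon_b alone.

How it is judged:
On the way, in this order (a step that is already met when the one before it is completed fails the run):
1. the flap is fully over, leaving the bowl's exit open (((x of bowl in the frame of chute below 0 m and value of joint flap above 0.57 rad) or (x of bowl in the frame of chute above 0 m and value of joint flap below -0.57 rad))), for 0.2 s.
2. the hopper is tipped (beyond 0.3 rad) with the flap so set (((x of bowl in the frame of chute below 0 m and value of joint flap above 0.57 rad) or (x of bowl in the frame of chute above 0 m and value of joint flap below -0.57 rad)) and value of joint hopper above 0.3 rad), for 0.1 s.
At the end, for the whole second after the job is handed in: The flap is within 0.11 rad of its stop on the side away from the bowl (bowl's exit open); both lemons lie at rest in the bowl (centres within 70 mm of the bowl's axis, below 120 mm over its underside); the hopper is back down (joint below 0.1 rad) (((x of bowl in the frame of chute below 0 m and value of joint flap above 0.57 rad) or (x of bowl in the frame of chute above 0 m and value of joint flap below -0.57 rad)) and value of joint hopper below 0.1 rad and horizontal distance between each of lemon_a_center, lemon_b_center and bowl below 0.07 m and z of lemon_a_center in the frame of bowl between 0.015 and 0.12 m and linear speed of each of lemon_a, lemon_b below 0.05 m/s and z of lemon_b_center in the frame of bowl between 0.015 and 0.12 m); the robot touches nothing.
It fails at once if the hopper is tipped (beyond 0.3 rad) while the flap is not fully over (value of joint hopper above 0.3 rad and not ((x of bowl in the frame of chute below 0 m and value of joint flap above 0.57 rad) or (x of bowl in the frame of chute above 0 m and value of joint flap below -0.57 rad))).
It fails at once if the robot touches a lemon (contact force between any of the fingers, the arm and lemon_a above 0.5 N or contact force between any of the fingers, the arm and lemon_b above 0.5 N).
It fails at once if the bowl or the box is pushed away (more than 40 mm) (distance of any of bowl, crate from where it was at the start of the episode above 0.04 m).
It fails at once if another thing is moved by more than 40 mm (distance of any of jar_1, jar_2, shaker, opener from where it was at the start of the episode above 0.04 m).
It also fails if it takes over 45 s, if anything falls off the work surface, if the arm or the gripper's body presses on something with over 40 N, if the wrist force passes 120 N, or if a joint passes its speed limit or range.

## Working session

There is one attempt and no reset: what is moved stays moved. The work goes in short steps, Python scripts to look and compute and a tool call to move; the robot and the scene stay as the last step left them, time stands still between calls to the robot, and variables do not carry over. Pictures are saved under pics/ and viewed, and the job is handed in when it is done.

Besides the shell and the picture viewer there is one more tool, called after "Emit:" by a JSON object that holds its "api" and its "payload". play_rows: Moves the arm, as the interface text tells. Its arguments: {"type":"object","properties":{"grip":{"type":"array","items":{"type":"number"}},"delta_pos":{"type":"array","items":{"type":"array","items":{"type":"number"}}},"angular":{"type":"array","items":{"type":"array","items":{"type":"number"}}}},"required":["grip","delta_pos","angular"]}

```bash
mkdir -p pics; ls; cat > h.py <<'E'
import numpy as np,cv2,pickle
from rig import ctrl
def shot(n,tag):
    c=ctrl.read_camera(n); cv2.imwrite(f'pics/{tag}.png',c['img']); pickle.dump(c,open(f'pics/{tag}.pkl','wb')); return c
def load(tag): return pickle.load(open(f'pics/{tag}.pkl','rb'))
def ray(c,u,v):
    K=np.array([[c['fx'],0,c['cx']],[0,c['fy'],c['cy']],[0,0,1.]])
    p=cv2.undistortPoints(np.array([[[u,v]]],float),K,np.array([c['k1'],0,0,0,0.]))[0,0]
    T=np.linalg.inv(c['world_to_cam']); d=T[:3,:3]@np.array([p[0],p[1],1]); return T[:3,3],d
def onz(c,u,v,z):
    o,d=ray(c,u,v); return o+d*(z-o[2])/d[2]
def dep(c,u,v,r=1):
    w=c['z_map'][int(v)-r:int(v)+r+1,int(u)-r:int(u)+r+1]; w=w[w>0]
    o,d=ray(c,u,v); return o+d*np.median(w)
def tri(c1,p1,c2,p2):
    o1,d1=ray(c1,*p1);o2,d2=ray(c2,*p2)
    s=np.linalg.lstsq(np.stack([d1,-d2],1),o2-o1,rcond=None)[0]
    a=o1+d1*s[0];b=o2+d2*s[1]; return (a+b)/2,np.linalg.norm(a-b)
def proj(c,P):
    T=c['world_to_cam'];K=np.array([[c['fx'],0,c['cx']],[0,c['fy'],c['cy']],[0,0,1.]])
    return cv2.projectPoints(np.array(P,float).reshape(-1,1,3),cv2.Rodrigues(T[:3,:3])[0],T[:3,3],K,np.array([c['k1'],0,0,0,0.]))[0][:,0]
E
python3 - <<'E'
from h import *
for n in ['scene','side','wrist']:
    c=shot(n,n+'0'); print(n,np.linalg.inv(c['world_to_cam'])[:3].round(2).tolist(),c['k1'])
print(ctrl.sense())
E
```

```text
pics
scene [[0.22, -0.85, 0.48, -0.2], [-0.98, -0.19, 0.11, -0.11], [0.0, -0.5, -0.87, 1.57]] -0.1095810480999704
side [[0.86, -0.43, 0.29, 0.0], [-0.52, -0.69, 0.5, -0.86], [-0.01, -0.58, -0.81, 1.7]] 0.036643975371789136
wrist [[0.31, 0.92, 0.23, 0.13], [0.95, -0.3, -0.08, 0.61], [-0.0, 0.24, -0.97, 0.38]] -0.0649463812509785
{'t': 0.15, 'qpos': array([-1.32117959,  0.41170405, -0.01270825,  1.59680549,  0.00559886,
        1.13430943, -0.08216544]), 'qvel': array([ 1.40090184e-03, -1.40198081e-03, -7.43337457e-06, -3.13089523e-03,
        3.39141380e-04,  1.03821843e-03, -1.01015662e-03]), 'joint_torque': array([ 1.64862213e-03, -5.88331747e+01,  6.42539095e-01, -2.91290045e+01,
       -5.37145254e-02,  1.58246717e-02,  1.01517439e-04]), 'eef_pos': array([0.19522507, 0.59333779, 0.22202879]), 'tcp_rot': array([-4.97026348e-01, -3.10191925e+00,  1.86298369e-03]), 'force': array([-0.55576441,  0.00242314, -0.70642393]), 'wrist_torque': array([-0.00516657, -0.00314629, -0.03354612]), 'gripper_width': 0.08777363183628925}
```

View pics/scene0.png

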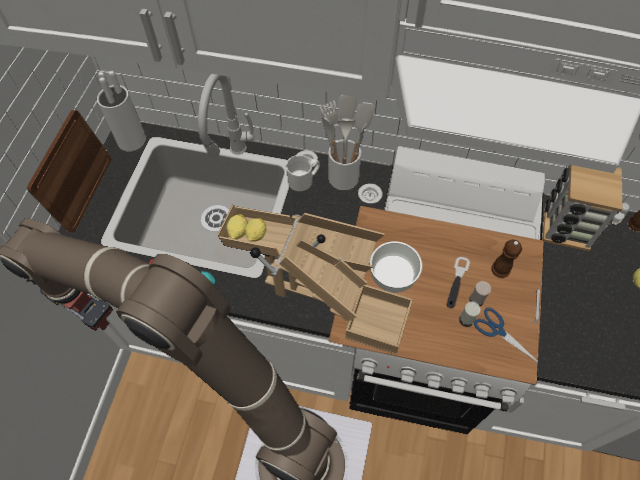

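View pics/side0.png

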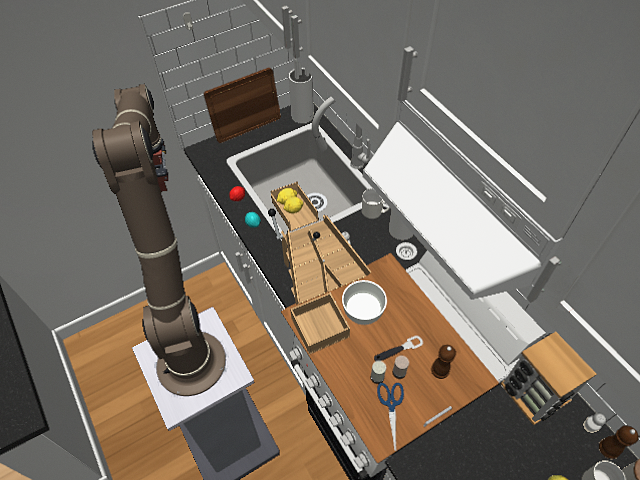

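```bash
python3 - <<'E'
from h import *
a=load('scene0')['img'][190:350,210:420];b=load('side0')['img'][170:350,230:400]
A=cv2.resize(a,None,fx=3.7,fy=3.7,interpolation=2);B=cv2.resize(b,None,fx=3.3,fy=3.3,interpolation=2)
cv2.imwrite('pics/a.png',A);cv2.imwrite('pics/b.png',B)
for n,ps in [('scene0',[(320,240),(256,253)]),('side0',[(316,236),(272,212)])]:
    im=load(n)['img'].max(2)
    for u,v in ps:
        w=(im[v-9:v+10,u-9:u+10]<45).astype(np.uint8)
        k,l,s,ce=cv2.connectedComponentsWithStats(w)
        print(n,[(s[i,4],s[i,2:4].tolist(),(ce[i]+[u-9,v-9]).round(1).tolist()) for i in range(1,k)])
E
```

```text
scene0 [(np.int32(42), [7, 8], [320.8, 238.7])]
scene0 [(np.int32(68), [10, 10], [254.8, 252.5]), (np.int32(3), [3, 2], [264.0, 254.3])]
side0 [(np.int32(31), [7, 7], [316.1, 235.0]), (np.int32(1), [1, 1], [310.0, 234.0])]
side0 [(np.int32(1), [1, 1], [274.0, 205.0]), (np.int32(42), [8, 8], [271.5, 212.4]), (np.int32(1), [1, 1], [277.0, 210.0]), (np.int32(1), [1, 1], [279.0, 213.0]), (np.int32(10), [5, 6], [264.8, 218.7]), (np.int32(1), [1, 1], [281.0, 216.0])]
```

View pics/a.png

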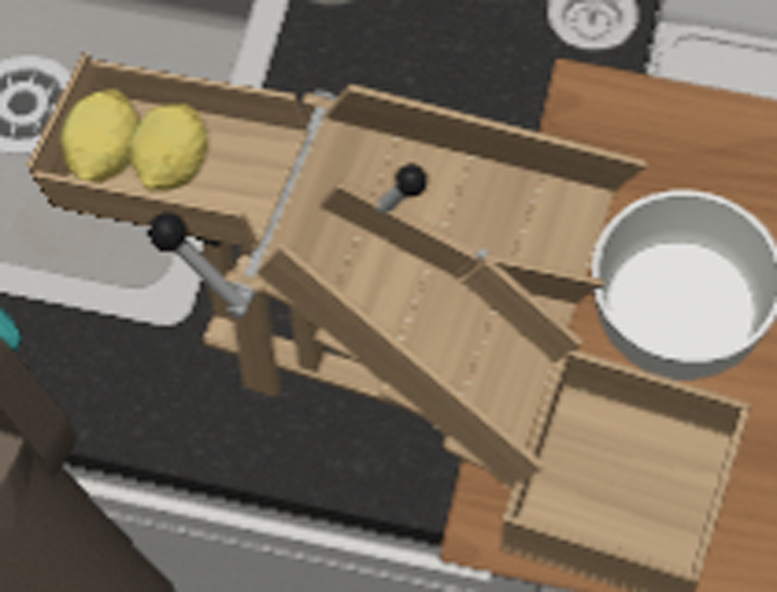

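View pics/b.png

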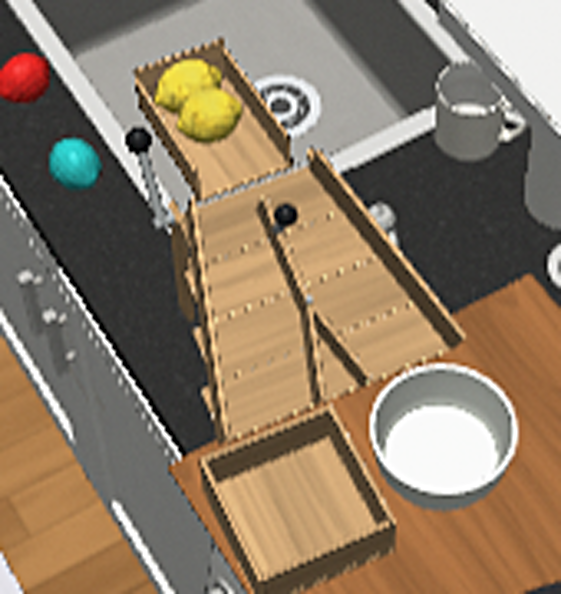

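```bash
python3 - <<'E'
from h import *
c1,c2=load('scene0'),load('side0')
A=lambda x,y:(x/3.7+210-.4,y/3.7+190-.4)
B=lambda x,y:(x/3.3+230-.4,y/3.3+170-.4)
P={'flapknob':((320.8,238.8),(316.1,235.0)),'hopknob':((254.9,252.6),(271.6,212.3)),
'pin':(A(482,256),B(309,300)),'nearlip':(A(540,467),B(222,440)),'farlip':(A(645,163),B(463,340)),
'farhead':(A(350,88),B(315,150)),'nearhead':(A(275,252),B(195,204)),
'leverbase':(A(240,302),B(160,225))}
for k,(p,q) in P.items():
    x,e=tri(c1,p,c2,q); print(k,x.round(4),round(e,4),'depths',dep(c1,*p).round(3),dep(c2,*q).round(3))
E
```

```text
flapknob [0.5251 0.0659 0.2604] 0.0015 depths [0.521 0.065 0.266] [0.523 0.061 0.27 ]
hopknob [0.4437 0.2215 0.2677] 0.0016 depths [0.439 0.219 0.275] [0.441 0.214 0.278]
pin [0.5185 0.0117 0.1836] 0.0022 depths [0.52  0.012 0.179] [0.521 0.015 0.18 ]
nearlip [ 0.3751 -0.0626  0.1485] 0.0051 depths [ 0.377 -0.062  0.15 ] [ 0.381 -0.046  0.114]
farlip [ 0.6399 -0.0922  0.1511] 0.0026 depths [ 0.72  -0.09   0.019] [ 0.645 -0.085  0.134]
farhead [0.5983 0.1291 0.2497] 0.001 depths [0.603 0.131 0.241] [0.621 0.167 0.195]
nearhead [0.4688 0.1537 0.2206] 0.0005 depths [0.483 0.159 0.191] [0.465 0.145 0.234]
leverbase [0.4374 0.1735 0.187 ] 0.0046 depths [0.437 0.173 0.193] [0.436 0.174 0.184]
```

Emit:
{"api": "play_rows", "payload": {"grip": [0, 0, 0, 0, 0], "delta_pos": [[0, 0, -0.04], [0, 0, -0.04], [0, 0, -0.04], [0, 0, -0.04], [0, 0, -0.02]], "angular": [[0, 0, -0.1], [0, 0, -0.106], [0, 0, 0], [0, 0, 0], [0, 0, 0]]}}

```text
t: 0.78
eef_pos: [0.1949, 0.5921, 0.4033]
tcp_rot: [-0.164, -3.135, 0.015]
force: [0.7, 0.5, -0.7]
gripper_width: 0.041
```

```bash
cat >> h.py <<'E'
O=np.array([.523,.050,0]);X=np.array([-.9938,.111,0]);Y=np.array([-.111,-.9938,0]);Z=np.array([0,0,1.])
M=np.stack([X,Y,Z],1)
def W(x,y,z): return O+M@np.array([x,y,z])
def C(p): return M.T@(np.asarray(p)-O)
def go(x,y,z):
    s=ctrl.sense(); R=cv2.Rodrigues(s['tcp_rot'])[0]
    print('t',round(s['t'],2),'chute pos',C(s['eef_pos']).round(4),'tool delta',(R.T@(W(x,y,z)-s['eef_pos'])).round(4),'F',s['force'].round(1))
    T=np.stack([X,-Y,-Z],1); print('rot needed in tool',cv2.Rodrigues(R.T@T)[0].ravel().round(3), 'w',s['gripper_width'])
E
python3 -c "
from h import *
go(-.045,-.015,.40)"
```

```text
t 0.78 chute pos [ 0.3863 -0.5023  0.4033] tool delta [-0.4281 -0.4901  0.0073] F [ 0.7  0.5 -0.7]
rot needed in tool [-0.009 -0.001  0.007] w 0.04102917012959488
```

Emit:
{"api": "play_rows", "payload": {"grip": [0, 0, 0, 0, 0, 0, 0, 0], "delta_pos": [[-0.025, -0.04, 0], [-0.025, -0.04, 0], [-0.03, -0.04, 0], [-0.03, -0.04, 0], [-0.03, -0.04, 0], [-0.03, -0.04, 0], [-0.03, -0.04, 0], [-0.03, -0.04, 0]], "angular": [[0, 0, 0], [0, 0, 0], [0, 0, 0], [0, 0, 0], [0, 0, 0], [0, 0, 0], [0, 0, 0], [0, 0, 0]]}}

```text
t: 1.78
eef_pos: [0.3935, 0.2424, 0.4047]
tcp_rot: [-0.153, -3.134, 0.013]
force: [-0.3, 0.1, -1.3]
gripper_width: 0.0001
```

```bash
python3 -c "
from h import *
go(-.045,-.015,.40)"
```

```text
t 1.77 chute pos [ 0.1501 -0.1768  0.4047] tool delta [-0.1929 -0.1644  0.0056] F [-0.3  0.1 -1.3]
rot needed in tool [-0.009 -0.003  0.014] w 0.0001395311847578308
```

Emit:
{"api": "play_rows", "payload": {"grip": [0, 0, 0, 0, 0, 0], "delta_pos": [[-0.035, -0.03, 0], [-0.035, -0.03, 0], [-0.035, -0.03, 0], [-0.035, -0.03, 0], [-0.035, -0.03, 0], [-0.025, -0.02, 0]], "angular": [[0, 0, 0], [0, 0, 0], [0, 0, 0], [0, 0, 0], [0, 0, 0], [0, 0, 0.014]]}}

```text
t: 2.52
eef_pos: [0.5802, 0.0446, 0.4055]
tcp_rot: [-0.177, -3.133, 0.012]
force: [-0.3, -1.1, 0.4]
gripper_width: 0.0006
```

```bash
python3 -c "
from h import *
go(-.045,-.015,.24)
c=shot('wrist','w1');shot('scene','s1');shot('side','d1')
print(proj(c,[W(0,-.016,.26)]), proj(c,[W(.098,-.161,.267)]))"
```

```text
t 2.52 chute pos [-0.0574 -0.001   0.4055] tool delta [0.012  0.0154 0.1654] F [-0.3 -1.1  0.4]
rot needed in tool [-0.008 -0.003 -0.002] w 0.0005805109111280801
[[338.1325788  146.22290261]] [[550.43524701   4.13960478]]
```

View pics/w1.png

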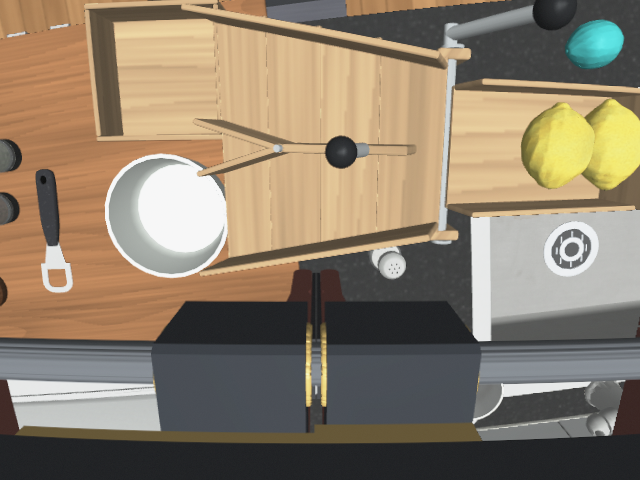

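View pics/d1.png

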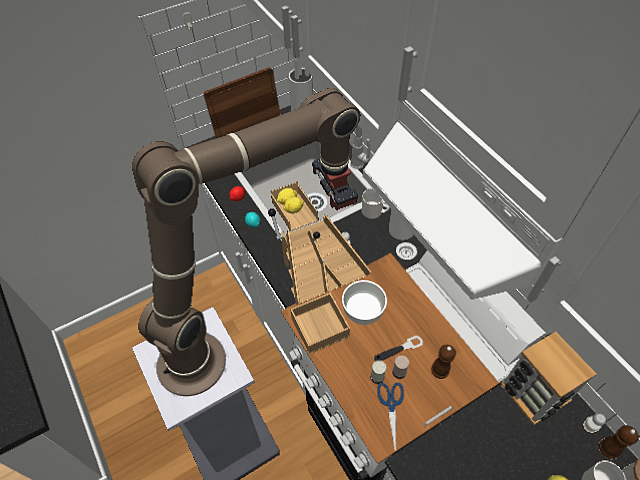

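Emit:
{"api": "play_rows", "payload": {"grip": [0, 0, 0, 0, 0, 0], "delta_pos": [[0, 0.015, 0.03], [0, 0, 0.04], [0, 0, 0.04], [0, 0, 0.03], [0, 0, 0.02], [0, 0, 0]], "angular": [[0, 0, 0], [0, 0, 0], [0, 0, 0], [0, 0, 0], [0, 0, 0], [0, 0, 0]]}}

```text
t: 3.42
eef_pos: [0.5765, 0.0675, 0.2408]
tcp_rot: [-0.163, -3.132, 0.006]
force: [-0.0, -1.3, -0.1]
gripper_width: 0.0003
```

```bash
python3 -c "
from h import *
go(-.045,-.015,.24)
c=shot('wrist','w2')"
```

```text
t 3.42 chute pos [-0.0512 -0.0233  0.2408] tool delta [ 0.0063 -0.0083  0.0009] F [-0.  -1.3 -0.1]
rot needed in tool [-0.004 -0.005  0.007] w 0.0003443604864293136
```

View pics/w2.png

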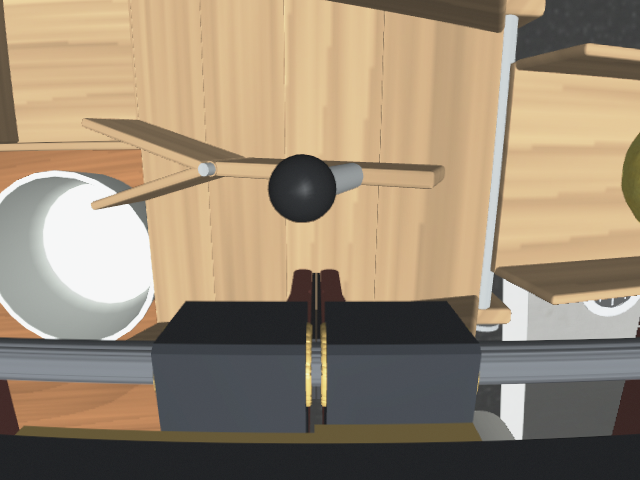

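Emit:
{"api": "play_rows", "payload": {"grip": [0, 0, 0, 0, 0, 0, 0, 0], "delta_pos": [[0.012, -0.004, 0], [0.012, -0.004, 0], [0.01, 0, 0], [0.01, -0.001, 0], [0.01, -0.003, 0], [0.01, -0.004, 0.001], [0.01, -0.005, 0.001], [0, 0, 0]], "angular": [[0, 0, 0], [0, 0, 0], [0, 0, 0], [0, 0, 0], [0, 0, 0], [0, 0, 0], [0, 0, 0], [0, 0, 0]]}}

```text
t: 4.47
eef_pos: [0.4993, 0.0538, 0.2444]
tcp_rot: [0.163, 3.129, 0.0]
force: [4.7, -0.3, -0.4]
gripper_width: 0.0002
```

```bash
python3 -c "
from h import *
go(.030,.002,.236)
c=shot('wrist','w3')"
```

```text
t 4.47 chute pos [ 0.024  -0.0011  0.2444] tool delta [ 0.0061 -0.0031  0.0083] F [ 4.7 -0.3 -0.4]
rot needed in tool [0.001 0.008 0.007] w 0.0002086368219739943
```

View pics/w3.png

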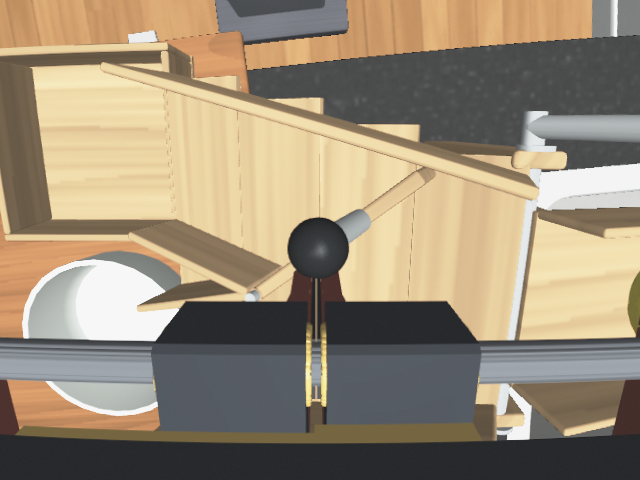

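Emit:
{"api": "play_rows", "payload": {"grip": [0, 0, 0], "delta_pos": [[0.006, -0.001, 0], [0.005, 0, 0], [0, 0, 0]], "angular": [[0, 0, 0], [0, 0, 0], [0, 0, 0]]}}

```text
t: 4.9
eef_pos: [0.4999, 0.0532, 0.2481]
tcp_rot: [0.164, 3.102, 0.004]
force: [-0.5, 0.8, -1.0]
gripper_width: 0.0006
```

```bash
python3 -c "
from h import *
go(.030,.002,.236)"
```

```text
t 4.9 chute pos [ 0.0233 -0.0006  0.2481] tool delta [ 0.0071 -0.0026  0.0118] F [-0.5  0.8 -1. ]
rot needed in tool [0.004 0.035 0.005] w 0.0006480376329260957
```

Emit:
{"api": "play_rows", "payload": {"grip": [0, 0, 0, 0, 0, 0], "delta_pos": [[-0.015, 0, 0], [-0.015, 0, 0], [0, 0, -0.04], [0, 0, -0.05], [0, 0, -0.05], [0, 0, 0]], "angular": [[0, 0, 0], [0, 0, 0], [0, 0.035, 0], [0, 0, 0], [0, 0, 0], [0, 0, 0]]}}

```text
t: 5.65
eef_pos: [0.5306, 0.0485, 0.3904]
tcp_rot: [-0.166, -3.127, -0.001]
force: [-0.4, -0.4, -1.1]
gripper_width: 0.0001
```

```bash
python3 -c "
from h import *
go(.098,-.215,.40)
c=shot('wrist','w4');s=shot('scene','s4');d=shot('side','d4')
cv2.imwrite('pics/d4z.png',cv2.resize(d['img'][170:350,230:400],None,fx=3.3,fy=3.3,interpolation=2))"
```

```text
t 5.65 chute pos [-0.0077  0.0006  0.3904] tool delta [ 0.1048  0.2161 -0.0085] F [-0.4 -0.4 -1.1]
rot needed in tool [ 0.    -0.011  0.005] w 0.0001340721087744185
```

View pics/w4.png

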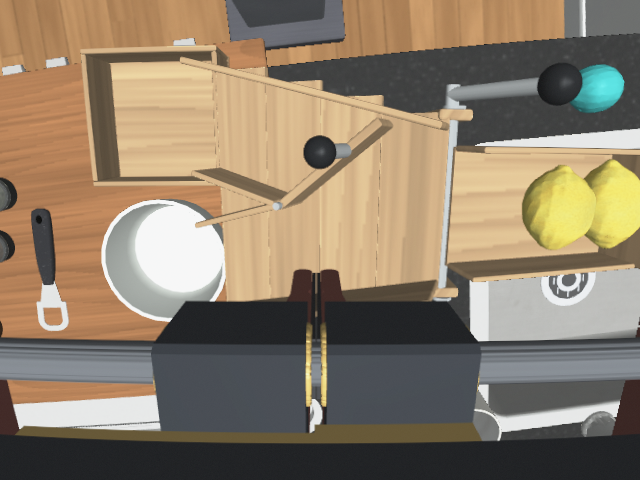

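View pics/d4z.png

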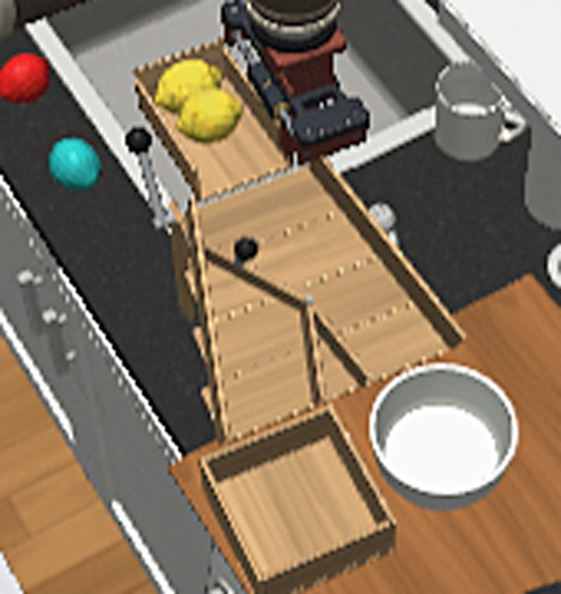

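```bash
python3 - <<'E'
from h import *
w,d,s=load('w4'),load('d4'),load('s4')
def blob(c,u,v,r,th=45):
    m=(c['img'].max(2)<th).astype(np.uint8);n,l,st,ce=cv2.connectedComponentsWithStats(m)
    i=l[v,u];print(st[i]);return ce[i]
kw=blob(w,320,152,20);kd=blob(d,int(246/3.3+230),int(249/3.3+170),9)
print(kw,kd)
x,e=tri(w,kw,d,kd);print('flapknob',C(x),e, 'ray',C(onz(w,*kw,.254)))
hw=(559,83)
x,e=tri(w,hw,d,(271.6,212.3));print('hop',C(x),e,C(onz(w,*hw,.267)))
E
```

```text
[     0      0    640    444 268903]
[     0      0    640    480 295510]
[319.39873114 215.87490285] [321.35258367 237.2362898 ]
flapknob [-0.00517719 -0.00051335  0.26159772] 0.01408370358522361 ray [ 0.00046844 -0.00173702  0.254     ]
hop [ 0.09631826 -0.16548311  0.26374488] 0.0002942717537230411 [ 0.09594504 -0.16375931  0.267     ]
```

```bash
python3 - <<'E'
from h import *
w,d=load('w4'),load('d4')
x,e=tri(w,(319.5,152),d,(304.1,245.1));print('flapknob',C(x),e,C(onz(w,319.5,152,.254)))
print('pin',C(onz(w,278,206,.179)),'end',C(onz(w,385,122,.222)))
E
```

```text
flapknob [ 0.04784457 -0.00181952  0.25160203] 0.0020347919264650256 [ 0.04695725 -0.00146908  0.254     ]
pin [-0.00451107  0.03561063  0.179     ] end [ 0.06948256 -0.05287426  0.222     ]
```

Emit:
{"api": "play_rows", "payload": {"grip": [0, 0, 0, 0, 0, 0, 0, 0], "delta_pos": [[0.035, 0, 0], [0.035, 0.0, 0], [0.035, 0.03, 0], [0, 0.04, 0], [0, 0.04, 0], [0, 0.04, 0], [0, 0.04, 0], [0, 0.02, 0]], "angular": [[0, 0, 0], [0, 0, 0], [0, 0, 0], [0, -0.1, 0], [0, -0.1, 0], [0, -0.1, 0], [0, -0.05, 0], [0, 0, 0]]}}

```text
t: 6.8
eef_pos: [0.4401, 0.2718, 0.3735]
tcp_rot: [0.147, 2.813, -0.045]
force: [0.2, -0.1, -0.4]
gripper_width: 0.0004
```

```bash
python3 -c "
from h import *
go(.092,-.212,.25)
print(ctrl.sense()['qpos'].round(2))
c=shot('wrist','w5')"
```

```text
t 6.8 chute pos [ 0.107  -0.2112  0.3735] tool delta [0.0253 0.0025 0.1218] F [ 0.2 -0.1 -0.4]
rot needed in tool [-0.013  0.326  0.006] w 0.0003901019414732866
[-0.89 -0.02  0.06  1.82  0.29  1.17  0.54]
```

View pics/w5.png

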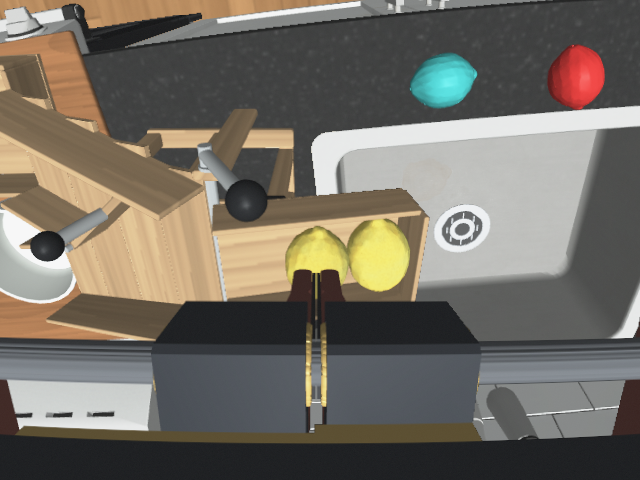

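Emit:
{"api": "play_rows", "payload": {"grip": [0, 0, 0, 0, 0], "delta_pos": [[0.03, 0, 0], [0, 0.0, 0.04], [0, 0.0, 0.04], [0, 0, 0.025], [0, 0, 0]], "angular": [[0, 0, 0], [0, 0, 0], [0, 0, 0], [0, 0, 0], [0, 0, 0]]}}

```text
t: 7.48
eef_pos: [0.4479, 0.2635, 0.2587]
tcp_rot: [0.159, 2.822, -0.056]
force: [-0.3, -0.3, 0.1]
gripper_width: 0.0001
```

```bash
python3 -c "
from h import *
go(.094,-.212,.25)
c=shot('wrist','w6');d=shot('side','d6')
cv2.imwrite('pics/d6z.png',cv2.resize(d['img'][100:300,200:400],None,fx=3,fy=3,interpolation=2))"
```

```text
t 7.47 chute pos [ 0.0984 -0.2039  0.2587] tool delta [-0.0015  0.0083  0.0094] F [-0.3 -0.3  0.1]
rot needed in tool [-0.022  0.317 -0.002] w 6.402337769784497e-05
```

View pics/w6.png

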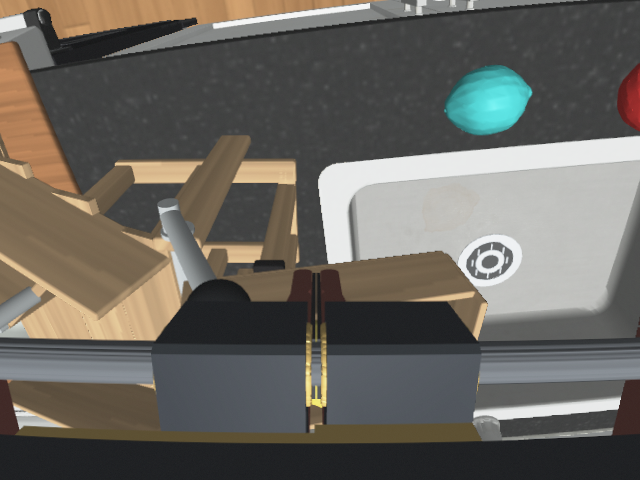

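View pics/d6z.png

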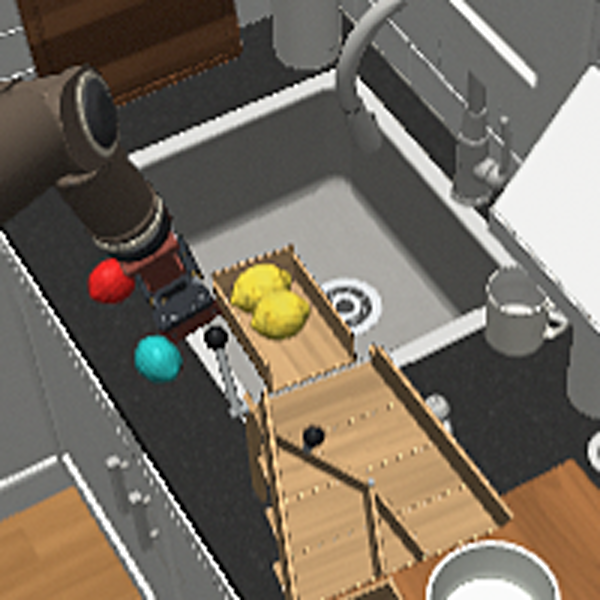

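Emit:
{"api": "play_rows", "payload": {"grip": [0, 0, 0, 0, 0, 0, 0, 0], "delta_pos": [[0, -0.004, 0.006], [0, -0.005, 0], [0, -0.005, 0], [0, -0.005, 0], [0, -0.005, 0], [0, -0.005, 0], [0, -0.005, 0], [0, -0.005, 0]], "angular": [[-0.02, 0, 0], [0, 0, 0], [0, 0, 0], [0, 0, 0], [0, 0, 0], [0, 0, 0], [0, 0, 0], [0, 0, 0]]}}

```text
t: 8.57
eef_pos: [0.4479, 0.2388, 0.2636]
tcp_rot: [0.138, 2.806, 0.02]
force: [0.4, 7.4, 0.5]
gripper_width: 0.0004
```

```bash
python3 -c "
from h import *
go(.094,-.112,.25)
c=shot('wrist','w7');d=shot('side','d7')
cv2.imwrite('pics/d7z.png',cv2.resize(d['img'][100:300,200:400],None,fx=3,fy=3,interpolation=2))"
```

```text
t 8.57 chute pos [ 0.0956 -0.1793  0.2636] tool delta [ 0.0034 -0.0677  0.0111] F [0.4 7.4 0.5]
rot needed in tool [0.032 0.331 0.013] w 0.00035600777211979294
```

View pics/d7z.png

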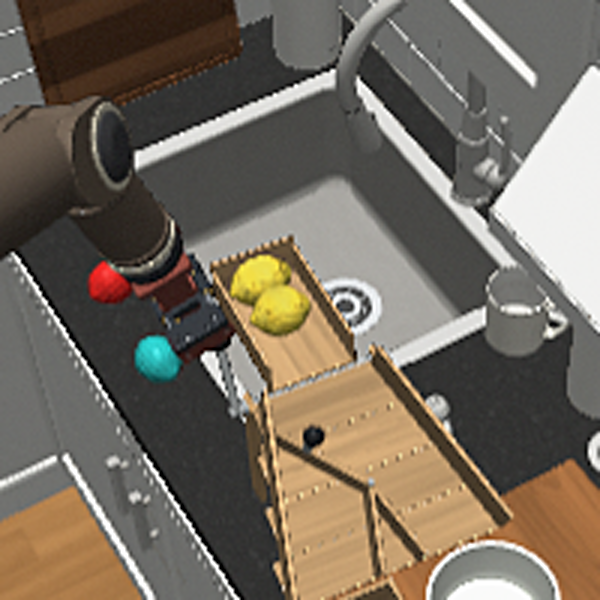

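View pics/w7.png

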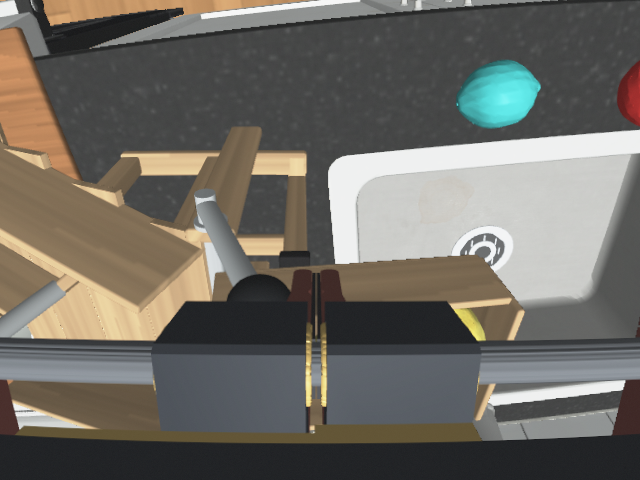

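Emit:
{"api": "play_rows", "payload": {"grip": [0, 0, 0, 0], "delta_pos": [[0, -0.01, 0.003], [0, -0.01, 0.002], [0, -0.01, 0.002], [0, -0.01, 0.002]], "angular": [[0.01, 0, 0], [0.01, 0, 0], [0.01, 0, 0], [0.01, 0, 0]]}}

```text
t: 9.18
eef_pos: [0.4499, 0.213, 0.2617]
tcp_rot: [0.13, 2.794, -0.0]
force: [0.4, 7.1, 2.7]
gripper_width: 0.0003
```

```bash
python3 -c "
from h import *
go(.094,-.112,.258)
c=shot('wrist','w8');d=shot('side','d8')
cv2.imwrite('pics/d8z.png',cv2.resize(d['img'][100:300,200:400],None,fx=3,fy=3,interpolation=2))"
```

```text
t 9.18 chute pos [ 0.0908 -0.1539  0.2617] tool delta [ 0.0049 -0.0418  0.0014] F [0.4 7.1 2.7]
rot needed in tool [0.019 0.344 0.018] w 0.00029059751488554975
```

View pics/d8z.png

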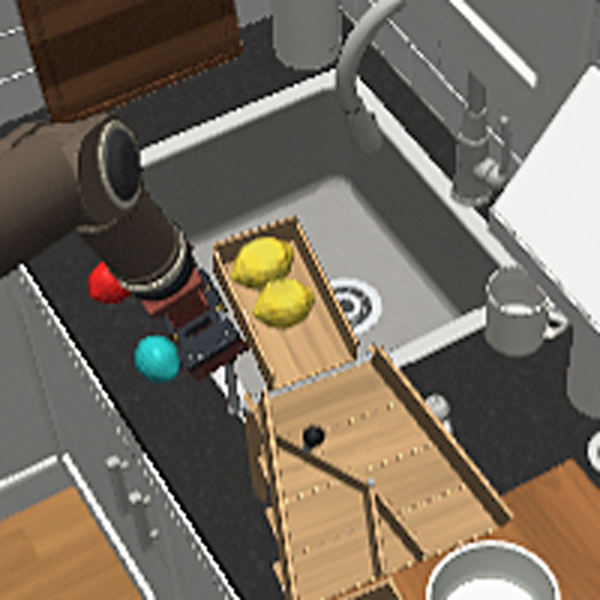

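Emit:
{"api": "play_rows", "payload": {"grip": [0, 0, 0, 0], "delta_pos": [[0.002, -0.01, 0.001], [0.003, -0.01, 0.001], [0.003, -0.01, 0], [0.003, -0.01, 0.0]], "angular": [[0.01, 0, 0], [0.01, 0, 0], [0.01, 0, 0], [0.01, 0, 0]]}}

```text
t: 9.78
eef_pos: [0.4388, 0.1806, 0.2602]
tcp_rot: [0.13, 2.786, -0.037]
force: [0.6, 3.7, 0.2]
gripper_width: 0.0005
```

```bash
python3 -c "
from h import *
go(.096,-.112,.258)
c=shot('wrist','w9');d=shot('side','d9')
cv2.imwrite('pics/d9z.png',cv2.resize(d['img'][100:300,200:400],None,fx=3,fy=3,interpolation=2))"
```

```text
t 9.78 chute pos [ 0.0982 -0.1204  0.2602] tool delta [-0.0012 -0.0084  0.0029] F [0.6 3.7 0.2]
rot needed in tool [-0.007  0.353  0.017] w 0.0005462792103568259
```

View pics/d9z.png

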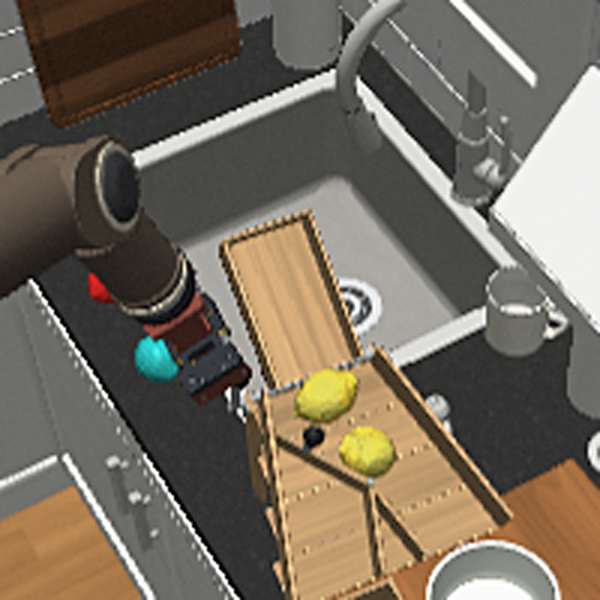

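View pics/w9.png

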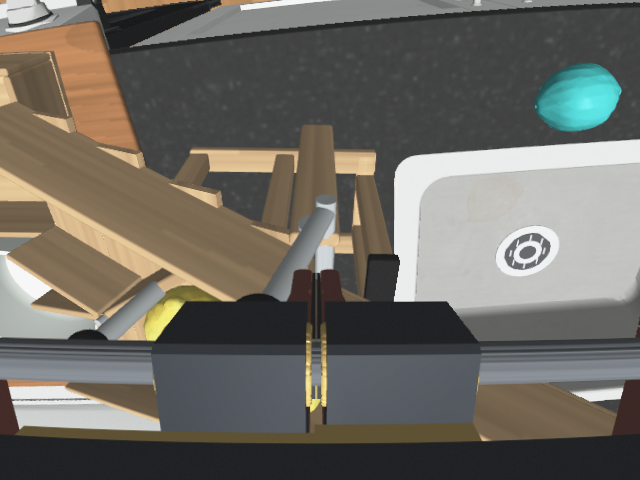

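Emit:
{"api": "play_rows", "payload": {"grip": [0, 0, 0, 0], "delta_pos": [[0, 0, 0], [0, 0, 0], [0, 0, 0], [0, 0, 0]], "angular": [[0, 0, 0], [0, 0, 0], [0, 0, 0], [0, 0, 0]]}}

```text
t: 10.38
eef_pos: [0.4383, 0.1794, 0.2596]
tcp_rot: [0.132, 2.788, -0.04]
force: [0.7, 2.1, 0.5]
gripper_width: 0.0007
```

```bash
python3 -c "
from h import *
go(.096,-.204,.258)
d=shot('side','d10')
cv2.imwrite('pics/d10z.png',cv2.resize(d['img'][170:370,200:400],None,fx=3,fy=3,interpolation=2))"
```

```text
t 10.38 chute pos [ 0.0986 -0.1192  0.2596] tool delta [-0.0033  0.0847  0.0019] F [0.7 2.1 0.5]
rot needed in tool [-0.009  0.352  0.016] w 0.0007121880184313513
```

View pics/d10z.png

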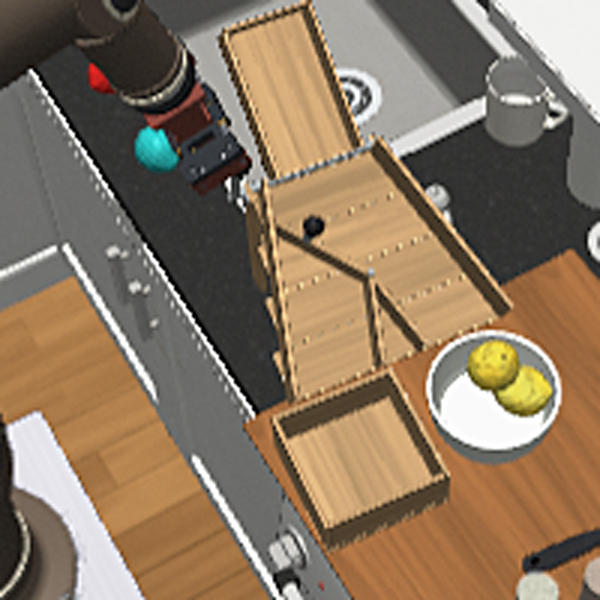

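Both lemons are in the bowl, around (493,362) and (525,390) in the enlarged side view. Next I let the hopper down gently.

Emit:
{"api": "play_rows", "payload": {"grip": [0, 0, 0, 0, 0, 0, 0, 0], "delta_pos": [[0, 0.008, 0], [0, 0.01, 0], [0, 0.01, 0], [0, 0.01, 0], [0, 0.01, 0], [0, 0.01, 0], [0, 0.01, 0], [0, 0.01, 0]], "angular": [[0, 0, 0], [0, 0, 0], [0, 0, 0], [0, 0, 0], [0, 0, 0], [0, 0, 0], [0, 0, 0], [0, 0, 0]]}}

```text
t: 11.42
eef_pos: [0.446, 0.2618, 0.2578]
tcp_rot: [0.133, 2.789, -0.043]
force: [-0.1, -0.2, -0.6]
gripper_width: 0.0003
```

Emit:
{"api": "play_rows", "payload": {"grip": [0, 0, 0, 0, 0, 0, 0], "delta_pos": [[0, 0.01, 0], [0, 0.015, 0], [0, 0.01, -0.02], [0, 0, -0.04], [0, 0, -0.05], [0, 0, -0.05], [0, 0, 0]], "angular": [[0, 0, 0], [0, 0, 0], [0, 0, 0], [0, 0, 0], [0, 0, 0], [0, 0, 0], [0, 0, 0]]}}

```text
t: 12.3
eef_pos: [0.3934, 0.3095, 0.4113]
tcp_rot: [0.132, 2.791, -0.046]
force: [0.3, 1.1, -0.7]
gripper_width: 0.0004
```

```bash
python3 - <<'E'
from h import *
go(.096,-.204,.258)
d=shot('side','d11');s=shot('scene','s11')
cv2.imwrite('pics/d11z.png',cv2.resize(d['img'][170:370,200:400],None,fx=3,fy=3,interpolation=2))
cv2.imwrite('pics/s11z.png',cv2.resize(s['img'][190:350,210:430],None,fx=3.6,fy=3.6,interpolation=2))
E
```

```text
t 12.3 chute pos [ 0.1577 -0.2435  0.4113] tool delta [-0.0049 -0.0379  0.1655] F [ 0.3  1.1 -0.7]
rot needed in tool [-0.013  0.349  0.016] w 0.0003588759117326864
```

View pics/d11z.png

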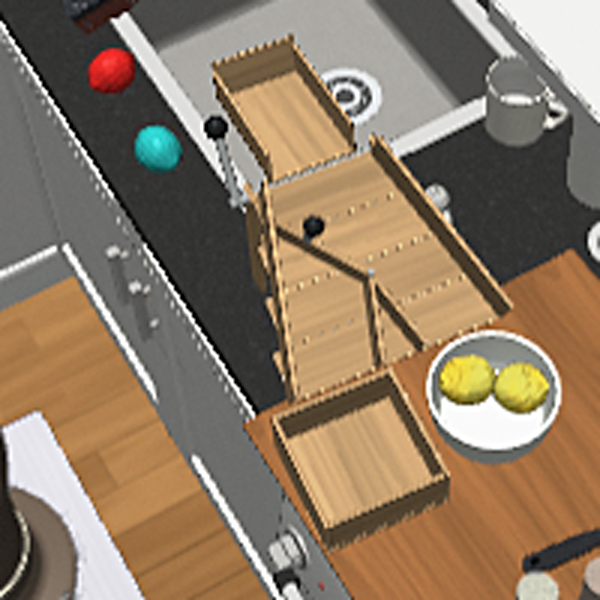

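View pics/s11z.png

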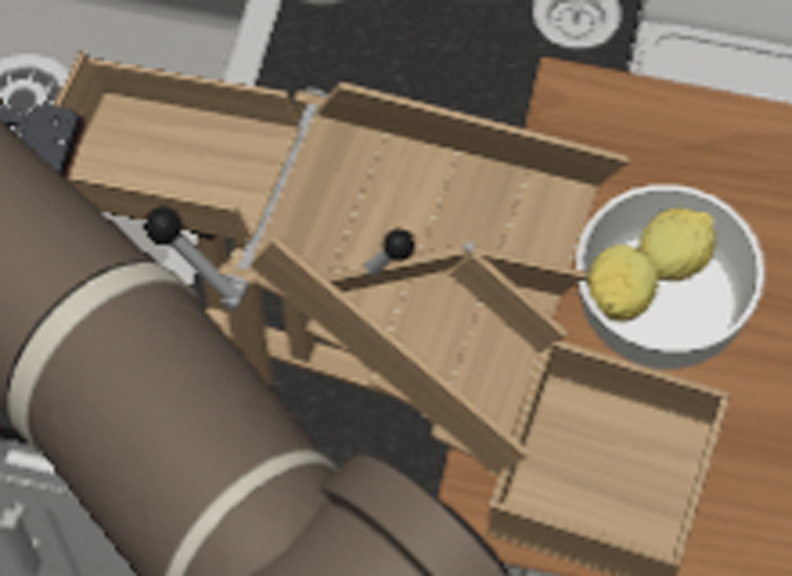

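Emit:
{"api": "play_rows", "payload": {"grip": [0, 0, 0, 0, 0, 0, 0, 0], "delta_pos": [[0, 0, 0], [0, 0, 0], [0, 0, 0], [0, 0, 0], [0, 0, 0], [0, 0, 0], [0, 0, 0], [0, 0, 0]], "angular": [[0, 0, 0], [0, 0, 0], [0, 0, 0], [0, 0, 0], [0, 0, 0], [0, 0, 0], [0, 0, 0], [0, 0, 0]]}}

```text
t: 13.4
eef_pos: [0.3939, 0.3064, 0.4033]
tcp_rot: [0.135, 2.797, -0.063]
force: [1.2, -0.3, 0.2]
gripper_width: 0.0005
```

Emit:
{"api": "play_rows", "payload": {"grip": [0, 0, 0, 0, 0, 0, 0, 0], "delta_pos": [[0, 0, 0], [0, 0, 0], [0, 0, 0], [0, 0, 0], [0, 0, 0], [0, 0, 0], [0, 0, 0], [0, 0, 0]], "angular": [[0, 0, 0], [0, 0, 0], [0, 0, 0], [0, 0, 0], [0, 0, 0], [0, 0, 0], [0, 0, 0], [0, 0, 0]]}}

```text
t: 14.4
eef_pos: [0.3939, 0.3064, 0.4034]
tcp_rot: [0.135, 2.797, -0.062]
force: [-0.3, -0.7, -0.2]
gripper_width: 0.0003
```

```bash
cat > m.py <<'E'
from h import *
import sys
t=sys.argv[1]
d=shot('side','d'+t);s=shot('scene','s'+t)
print(ctrl.sense()['t'])
cv2.imwrite(f'pics/d{t}z.png',cv2.resize(d['img'][170:370,200:400],None,fx=3,fy=3,interpolation=2))
for n,c in (('side',d),('scene',s)):
    m=cv2.inRange(cv2.cvtColor(c['img'],cv2.COLOR_BGR2HSV),(22,110,90),(34,255,255))
    k,l,st,ce=cv2.connectedComponentsWithStats(m)
    print(n,[(st[i].tolist(),ce[i].round(1).tolist(),C(onz(c,*ce[i],.06)).round(3).tolist()) for i in range(1,k) if st[i,4]>60])
E
python3 m.py 12
```

```text
14.5
side [([346, 288, 37, 20, 470], [364.1, 297.4], [-0.098, 0.161, 0.06]), ([548, 475, 20, 5, 77], [557.2, 477.4], [-0.318, 0.9, 0.06])]
scene [([373, 248, 35, 31, 471], [389.4, 263.5], [-0.094, 0.164, 0.06]), ([633, 269, 7, 19, 91], [636.8, 277.5], [-0.292, 0.889, 0.06])]
```

View pics/d12z.png

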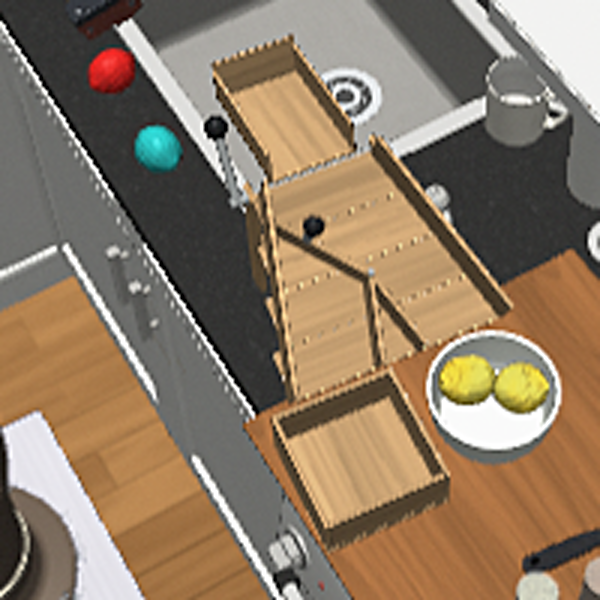

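```bash
python3 -c "
from h import *
print(np.abs(load('d11')['img'][280:330,340:390].astype(int)-load('d12')['img'][280:330,340:390]).max())
print(ctrl.hand_in())"
```

```text
7
the job is handed in; nothing more can be done
None
```

The job is done and handed in: both lemons lie at rest in the bowl, and it took about 14.5 s of the 45 s. `hand_in()` reports no verdict, so the checks below are my own.

**What I did:** The bowl stood under the far exit. I pushed the flap's knob toward the near wall, then tipped the hopper with the shut fingers behind its lever knob. I then lowered the hopper in contact and backed the arm away.

**Flap:** The knob measured 52 mm to the near side of the pin, about 0.70 rad, so it is at its stop. The measurement was made before tipping. The flap looks unchanged in the last side picture.

**Lemons:** Both lie in the bowl in the side and scene views. Two side pictures about 2 s apart show no movement. I did not measure each lemon's distance from the bowl's axis or its height, because the colour mask merged the two into one patch.

**Hopper:** Its knob is back at its starting pixel.

**Other things:** The bowl, box and look-alikes appear where they were. The jars, shaker and opener I compared only by eye, in the pictures that showed them.

**Robot:** It stands clear with no contact force. The largest force I read was about 7 N while tipping.

**What disagreed:**
- Positions from two views disagreed by 2–5 mm at the sharper points.
- My first automatic search for the flap knob's pixel picked up the background, so I marked it by hand.
- Small 5 mm pushes on the lever came up short, so I used 10 mm steps.

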